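Index the rotary vial table by one hole

ROBOT

A 7-joint arm with a two-finger parallel gripper is mounted at the origin on a cart in front of the work surface, level with it; the furniture and walls round the work are solid. World frame = base frame: x ahead of the robot, y to its left, z up, the work surface at z = 0. Lengths are in m, angles in rad, forces in N, time in s.
With the tool pointing down it reaches from about 0.425 to 0.875 m from the base axis. Payload 4.7 kg.
Tool frame: the origin (TCP) lies at the very end of the fingers, on their centre line; the grasp point (between the pads) lies 19 mm behind it; z points along the fingers, y is the direction in which the jaws open and shut (so a half turn about z gives the same grasp; the last joint's range is limited). The gripper opens to 87 mm and grips with 3 to 60 N. Pads are 19 mm wide; open, the fingers measure 117 mm over their backs; the gripper's body (75 mm by 190 mm) begins 51 mm behind the grasp point.
Start: joints at [0.014, 0.321, -0.07, 1.45, 0.023, 1.371, -0.057], TCP at [0.65, -0, 0.223] pointing down, gripper open.
Joint ranges: [-2.86, 2.86], [-0.3, 2.09], [-1.38, 1.24], [0.06, 2.45], [-1.56, 4.7], [0.09, 2.05], [-2.69, 2.69]. Speed limits (rad/s): [2.57, 2.57, 3.14, 3.14, 3.14, 3.14, 3.14].

INTERFACE

Orientations are given as a unit quaternion [x, y, z, w].
In Python, from cell import bot gives the robot as it stands.
- The arm moves only by the tool jog_arm, never from a script. Its argument "plan" is a list of rows, each an object with "grip": the opening in per cent of the stroke, from 0 (shut) to 100 (fully open); "slide": the shift along the tool's x, y, z in mm, a list of three; "delta_rot": the turn, a rotation vector about the tool's x, y, z in degrees, a list of three. In form: [{"grip": grip, "slide": [dx, dy, dz], "delta_rot": [wx, wy, wz]}, ...]. A call has 1 to 12 rows; each row shifts and turns the pose as measured when the row begins, along the tool's axes as they then stand; what a row does not reach is not made up. A row lasts 1/8 s, in which the tool goes at most 62.5 mm and 10.7 degrees, less where a joint would pass 70% of its speed; a pose out of reach is approached as far as the arm can. A call is refused whole if a number of a shift passes 62.5 or a number of a turn 10.7, either way. A call with a gripper value outside its range is refused whole. The fingers move at their own pace and stop on an object; "force" is the grip in N (left out, the last holds). Time passes only in rows, so rows that do not move let the fingers close. It gives the time, the measured TCP pose, the force and the opening at its end, in the units of the state.
- bot.get_obs(): the state, without advancing time (a new reading comes with each control period).
- bot.get_image(name): name is "scene" or "side" or "wrist"; returns a dict with "pixels" (400x640x3 uint8, red, green, blue), "K" (3x3 intrinsics, pixels), "extrinsics" (4x4, takes a point from camera to world coordinates); the wrist camera has in their place "hand_eye" (4x4, takes a point from camera to tool coordinates, whose origin is the TCP and whose axes are the flange's). Camera axes: x right, y up, looking along -z (the intrinsics and any distortion apply to the point x, -y, -z); pixel columns grow to the right and rows downward; lengths in m; the calibration is good to about 2 mm. A picture is of the moment at which its call begins: read the wrist's pose just before it. There is no depth.
- bot.sign_off(): hands the job in, once; it reports no verdict.
The state is a dict: "time": time; "joint_positions": joint angles; "joint_vel": joint speeds; "joint_torque": joint torques, N m; "tool_pos": TCP position; "orientation": TCP orientation; "contact_force": force on the tool from outside, world axes, zero at the start; "ft_torque": the same for the moment, N m; "opening": finger opening in m.
Only numpy, scipy, OpenCV 4.12 (cv2) and the standard library are available. Lean on these libraries where they do the work, as an engineer would, in place of code of your own. Each camera call takes 0.05 s, during which the arm holds its last target.

TASK

Bring the next vial to the optical eye by turning the rotary vial table one hole on, counter-clockwise seen from above: with the fingertips, and gripping nothing, press the spring plunger's pad in to free the table, push the table round by the collar, and let the plunger spring fully back out in the very next hole so that the table is locked again. Do not go past that hole or turn the table the wrong way. Do not touch or lift the vials, leave the bottle, pot and beaker beside the unit alone, and finish clear of everything.

Things in the scene. Friction and masses are not known exactly. Their poses are not given: they have to be found in the camera images.
- table_axis (a point): Point on the vertical axis of the rotary vial table, at the upper face of its fixed round steel index plate (236 mm across, 8 mm thick, upper face 48 mm above the worktop; eight 15 mm holes, 45 degrees apart, on a 100 mm radius). Foot and plate are bolted down. Local z up; local -x points from the axis to where the plunger stands at the start.
- eye (a point): Optical eye, a black block on a post at the edge of the index plate, opposite the plunger's starting place; fixed, top 98 mm above the worktop, post 136 mm from the table axis.
- collar_rim (a point): Centre of the mouth of the dark steel collar, 88 mm above the worktop, 150 mm from the table axis. The collar is an upright tube, 60 mm outside, 51 mm inside, 36 mm high, at the end of an arm of two rails on the aluminium table (172 mm across, top 62 mm above the worktop); it turns with the table. A finger pushing sideways on its inner wall turns the table.
- plunger (a joint): Plunger travel in m: 0 sprung out (pin in a hole, brass tip just above the plate between the rails), 0.013 pressed to its stop. Spring 4.5 N at 0, 8.4 N at the stop. The table is free beyond 0.010. Let go between holes, the pin rides under the plate at 0.010, still lets the table turn, and springs into the next hole it meets, stopping the table.
- pad_top (a point): Centre of the upper face of the plunger's round steel pad (49 mm across) inside the collar; at rest 9 mm below the collar's rim (79 mm above the worktop). It moves straight down when pressed and turns with the table.
- next_hole (a point): Centre of the mouth of the hole in the fixed index plate in which the pin must end: 100 mm from the table axis, 45 degrees counter-clockwise (from above) from the starting hole.
- turntable (a joint): Angle of the table in rad, counter-clockwise from above positive; 0 at the start (locked in its hole), 0.785 in the next hole. It turns easily (about 1 N at the collar) once the pin is out, stays where it is left, and has about 0.015 rad of play each way when locked.
- vial_1: Screw-cap vial with dark red cap, 22 mm across, 46 mm high, standing loose in a table pocket (60 mm from the axis, floor 62 mm above the worktop); origin at its underside. It rides round with the table.
- vial_2: Screw-cap vial with white cap, 24 mm across, 56 mm high, loose in another pocket; origin at its underside.
- vial_3: Screw-cap vial with black cap, 18 mm across, 40 mm high, loose in another pocket; origin at its underside.
- vial_white_cap: Screw-cap vial with white cap, 20 mm across, 50 mm high, loose in another pocket; origin at its underside.
- sample_pot: Bystander: low white screw-cap pot, 37 mm across, 34 mm high, on the worktop to the left of the unit; origin at its underside.
- dropper_oil: Bystander: small amber bottle with a tall black cap, 30 mm across, 78 mm high, on the worktop to the left of the unit; origin at its underside.
- beaker_50: Bystander: small glass beaker, 45 mm across, 58 mm high, on the worktop to the right of the unit; origin at its underside.

How it is judged:
By the outcome, as a careful person would: the job done as asked, in the order asked, and still so for the second after the job is handed in, with the robot touching nothing.
It also fails if it takes over 38 s, if anything falls off the work surface, if the arm or the gripper's body presses on something with over 40 N, if the wrist force passes 120 N, or if a joint passes its speed limit or range.

## Working session

There is one attempt and no reset: what is moved stays moved. The work goes in short steps, Python scripts to look and compute and a tool call to move; the robot and the scene stay as the last step left them, time stands still between calls to the robot, and variables do not carry over. Pictures are saved under pics/ and viewed, and the job is handed in when it is done.

Besides the shell and the picture viewer there is one more tool, called after ">>>" as name(argument=value, ...), one argument or row to a line, values as JSON. jog_arm: Moves the arm, as the interface text tells. Its arguments: {"type":"object","properties":{"plan":{"type":"array","items":{"type":"object","properties":{"grip":{"type":"number"},"slide":{"type":"array","items":{"type":"number"}},"delta_rot":{"type":"array","items":{"type":"number"}}}}},"force":{"type":"number"}},"required":["plan"]}

```bash
mkdir -p pics; ls
cat > h.py <<'E'
from cell import bot
import numpy as np, cv2, pickle
def snap(n,tag):
    o=bot.get_obs(); im=bot.get_image(n)
    cv2.imwrite(f'pics/{tag}.png',im['pixels'][:,:,::-1])
    pickle.dump((o,im),open(f'pics/{tag}.pkl','wb'))
    return o,im
E
python3 - <<'E'
from h import *
for n in ['scene','side','wrist']:
    o,im=snap(n,n+'0'); print(n,im['K'],im.get('extrinsics',im.get('hand_eye')),im.keys())
print(o)
E
```

```text
pics
scene [[382.31037585   0.         324.32764472]
 [  0.         382.31037585 200.80896581]
 [  0.           0.           1.        ]] [[-0.82880371  0.30449518 -0.46943275  0.09604287]
 [-0.55951999 -0.45800986  0.69077083  0.75184823]
 [-0.00466844  0.83517043  0.54997141  0.66478382]
 [ 0.          0.          0.          1.        ]] dict_keys(['pixels', 'K', 'extrinsics'])
side [[456.49480005   0.         314.18841341]
 [  0.         456.49480005 200.41847869]
 [  0.           0.           1.        ]] [[-0.83690226  0.28117632 -0.46961099 -0.02138819]
 [-0.54681172 -0.4676184   0.69449981  0.93851058]
 [-0.02432184  0.83801725  0.5451014   0.78462425]
 [ 0.          0.          0.          1.        ]] dict_keys(['pixels', 'K', 'extrinsics'])
wrist [[322.06437387   0.         315.12076346]
 [  0.         322.06437387 200.19970256]
 [  0.           0.           1.        ]] [[ 4.61490195e-04  9.63053620e-01  2.69309323e-01  7.37081790e-02]
 [ 9.99999847e-01 -5.26474739e-04  1.69074275e-04  4.24385167e-04]
 [ 3.04612148e-04  2.69309203e-01 -9.63053716e-01 -1.60907557e-01]
 [ 0
[... 163 characters left out ...]
8658, -0.07009039,  1.45153995,  0.02259377,
        1.37078415, -0.05691094]), 'joint_vel': array([-1.82864894e-04, -1.09166836e-03,  2.77416813e-04, -2.00816715e-03,
       -3.16826567e-04, -2.01552904e-04,  7.34710405e-05]), 'joint_torque': array([ 1.37795760e-04, -4.92569017e+01, -4.06077392e-01, -3.13399816e+01,
       -6.42974046e-02,  3.95253638e-02,  6.49213871e-05]), 'tool_pos': array([ 6.49514336e-01, -4.88042808e-05,  2.21552982e-01]), 'orientation': array([ 7.07102729e-01,  7.07110304e-01, -6.40786029e-04, -5.81833192e-04]), 'contact_force': array([-0.00456989, -0.18895876, -0.13467923]), 'ft_torque': array([ 0.01979474, -0.02847964, -0.00819084]), 'opening': 0.08740876378436757}
```

View pics/scene0.png

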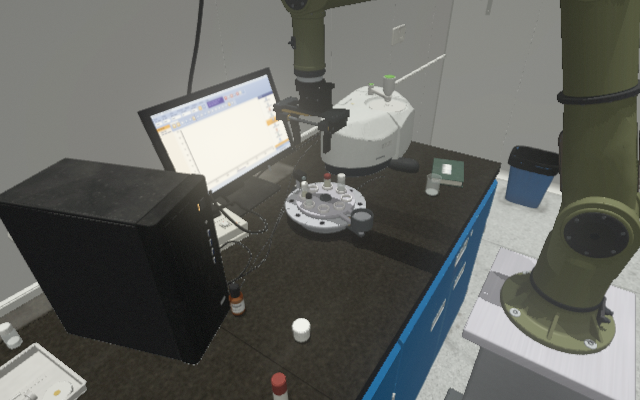

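View pics/side0.png

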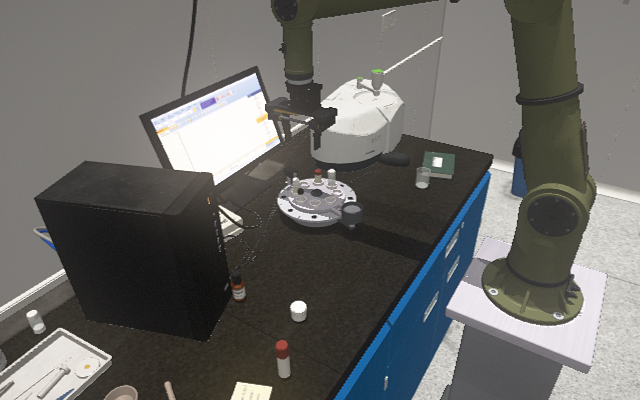

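View pics/wrist0.png

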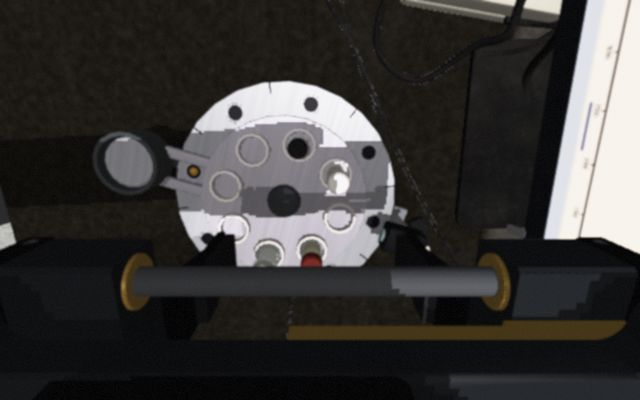

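The wrist view (image right = +x, up = +y) shows the collar at about (130,163), the brass tip at (194,171), plate holes at (235,112), (311,104), (369,153) and the table hub at (284,200). I'll measure these next.

```bash
cat >> h.py <<'E'
from scipy.spatial.transform import Rotation as R
def cam(o,im):
    if 'extrinsics' in im: return im['extrinsics']
    T=np.eye(4);T[:3,:3]=R.from_quat(o['orientation']).as_matrix();T[:3,3]=o['tool_pos']
    return T@im['hand_eye']
def ray(o,im,u,v,z):
    T=cam(o,im);K=im['K']
    d=T[:3,:3]@np.array([(u-K[0,2])/K[0,0],-(v-K[1,2])/K[1,1],-1.])
    c=T[:3,3]; return c+d*(z-c[2])/d[2]
def proj(o,im,P):
    T=cam(o,im);K=im['K'];p=T[:3,:3].T@(np.asarray(P)-T[:3,3])
    return np.array([K[0,0]*p[0]/-p[2]+K[0,2],K[1,1]*p[1]/p[2]+K[1,2]])
E
python3 - <<'E'
from h import *
o,im=pickle.load(open('pics/wrist0.pkl','rb'))
g=cv2.cvtColor(im['pixels'],cv2.COLOR_RGB2GRAY)
pts=[]
for (u,v) in [(235,112),(311,104),(369,153),(373,222),(208,240)]:
    w=g[v-11:v+12,u-11:u+12]; m=(w<70).astype(np.uint8)
    n,l,s,c=cv2.connectedComponentsWithStats(m); k=l[11,11]
    cu,cv_=c[k][0]+u-11,c[k][1]+v-11
    p=ray(o,im,cu,cv_,.047); pts.append(p[:2]); print((u,v),s[k][4],s[k][2:4],cu,cv_,p.round(4))
P=np.array(pts[:4])
from scipy.optimize import least_squares
f=least_squares(lambda c:np.hypot(*(P-c).T)-.1,[.63,.1]);print(f.x,f.fun)
c=f.x
for p in pts: print(np.degrees(np.arctan2(*(p-c)[::-1])))
print('hub',ray(o,im,284,200,.07)-[*c,0])
t=ray(o,im,194,171,.052);print('tip',t,np.hypot(*(t[:2]-c)),np.degrees(np.arctan2(*(t[:2]-c)[::-1])))
# collar
crop=cv2.resize(im['pixels'][100:230,60:260,::-1],None,fx=4,fy=4,interpolation=cv2.INTER_CUBIC);cv2.imwrite('pics/crop0.png',crop)
E
```

```text
(235, 112) 116 [12 13] 234.83620689655172 112.34482758620689 [0.5688 0.0715 0.047 ]
(311, 104) 103 [12 12] 310.4466019417476 103.87378640776699 [0.6449 0.0797 0.047 ]
(369, 153) 144 [13 13] 368.09722222222223 152.02777777777777 [0.7045 0.0318 0.047 ]
(373, 222) 131 [14 13] 373.57251908396944 221.67175572519085 [ 0.714  -0.0447  0.047 ]
(208, 240) 273 [18 19] 211.54578754578753 242.53846153846155 [ 0.5332 -0.0697  0.047 ]
[0.7063793  0.09452423] [ 0.03947889 -0.03671688 -0.03725251  0.03939237]
-170.4857253802387
-166.41811437074125
-91.68742626158398
-86.87212904177153
-136.51960573712108
hub [-0.08810958 -0.1080782   0.07      ]
tip [0.52362035 0.01263357 0.052     ] 0.2002671085802868 -155.86379614909694
```

View pics/crop0.png

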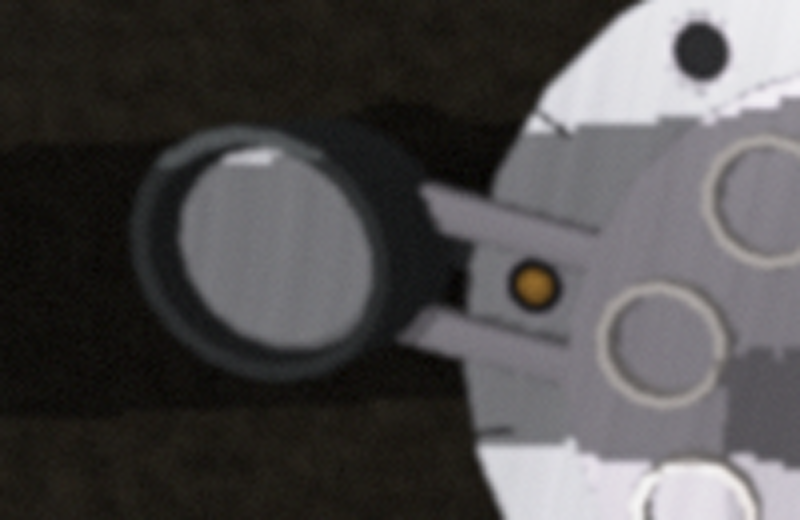

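Run:
```python
from h import *
from scipy.optimize import least_squares
o,im=pickle.load(open('pics/wrist0.pkl','rb'))
px=[(234.84,112.34),(310.45,103.87),(368.1,152.03),(373.57,221.67)]
P=np.array([ray(o,im,*p,.0475)[:2] for p in px])
for sel in (P,P[:3]):
    f=least_squares(lambda c:np.hypot(*(sel-c[:2]).T)-.1,[.615,-.02]);print(f.x,f.fun*1000)
c=f.x
for n,(u,v),z in [('tip',(193.3,171.2),.050),('pad',(129.2,161.5),.079),('rim',(124.8,162.8),.088)]:
    t=ray(o,im,u,v,z);print(n,t,np.hypot(*(t[:2]-c)),np.degrees(np.arctan2(*(t[:2]-c)[::-1])))
for p in P: print(np.degrees(np.arctan2(*(p-c)[::-1])), np.hypot(*(p-c)))
print('hub',ray(o,im,284,200,.07)-[*c,0])
# side/scene checks
for n in ['scene0','side0']:
    o2,i2=pickle.load(open(f'pics/{n}.pkl','rb'))
    x=c; t=ray(o,im,193.3,171.2,.05)-[*c,.05]; t=t/np.hypot(*t[:2])
    V=i2['pixels'][:,:,::-1].copy()
    for q,z in [(c,.062),(c+.15*t[:2],.088),(c+.15*t[:2],.079)]:
        uv=proj(o2,i2,[*q,z]);print(n,uv); cv2.circle(V,tuple(np.round(uv).astype(int)),1,(0,0,255),-1)
    cv2.imwrite(f'pics/{n}_c.png',cv2.resize(V[150:270,250:450],None,fx=4,fy=4))
```

```text
[ 0.61733637 -0.0164696 ] [ 0.38140703 -0.00507656 -0.37291686  0.53244579]
[ 0.6168233  -0.01632041] [ 0.00406608 -0.00575861  0.00407134]
tip [0.52209974 0.01205158 0.05      ] 0.09888134939009527 163.32577864815343
pad [0.47342632 0.02668695 0.079     ] 0.14970746736370477 163.30505863227287
rim [0.47442755 0.02687483 0.088     ] 0.14880315192705676 163.1250178142086
118.60502443419009 0.10000406607870974
73.70662540581571 0.09999424138583606
28.804670179170508 0.10000407133505938
-16.179294310103177 0.10106677016307974
hub [0.00144643 0.00276643 0.07      ]
scene0 [324.67140175 198.3986677 ]
scene0 [361.16498849 214.16890707]
scene0 [360.99872952 216.97620379]
side0 [316.06173603 193.56307119]
side0 [351.45643122 207.15139521]
side0 [351.39011012 209.87910002]
```

View pics/side0_c.png

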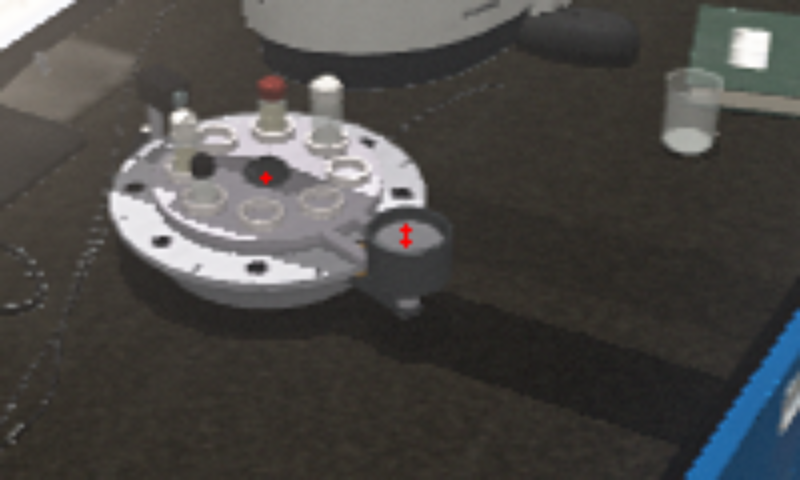

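The plate holes fit a 100 mm circle to within 0.01 mm. The axis is at about (0.617, -0.0164), the plunger at 163.6°, the tip at a 99 mm radius and the pad at 149.7 mm, which agree with the given sizes. In the side view, the projected pad and rim marks fall inside the collar. Next I shut the fingers and move above the collar at (0.473, 0.026).

>>> jog_arm(
  plan=[
    {"grip": 0, "slide": [9, -58, 0], "delta_rot": [0, 0, 0]},
    {"grip": 0, "slide": [9, -58, 0], "delta_rot": [0, 0, 0]},
    {"grip": 0, "slide": [8, -58, 0], "delta_rot": [0, 0, 0]},
    {"grip": 0, "slide": [0, 0, 30], "delta_rot": [0, 0, 0]},
    {"grip": 0, "slide": [0, 0, 30], "delta_rot": [0, 0, 0]},
    {"grip": 0, "slide": [0, 0, 30], "delta_rot": [0, 0, 0]},
    {"grip": 0, "slide": [0, 0, 0], "delta_rot": [0, 0, 0]},
  ],
  force=20,
)

```text
time: 1.02
tool_pos: [0.4685, 0.0267, 0.1269]
orientation: [0.707, 0.707, -0.002, -0.001]
contact_force: [-0.5, 0.5, 0.4]
opening: 0.0253
```

>>> jog_arm(
  plan=[
    {"grip": 0, "slide": [-1, 4.5, 10], "delta_rot": [0, 0, 0]},
    {"grip": 0, "slide": [0, 0, 10], "delta_rot": [0, 0, 0]},
    {"grip": 0, "slide": [0, 0, 0], "delta_rot": [0, 0, 0]},
  ],
)

```text
time: 1.4
tool_pos: [0.4753, 0.0257, 0.1081]
orientation: [0.707, 0.707, -0.0, -0.0]
contact_force: [0.8, 0.0, -0.7]
opening: 0.0016
```

Run:
```python
from h import *
o,im=snap('wrist','wrist1');print(o['tool_pos'],o['opening'],o['contact_force'],R.from_quat(o['orientation']).as_matrix().round(4))
o,im=snap('side','side1')
cv2.imwrite('pics/side1_c.png',cv2.resize(im['pixels'][130:270,230:450,::-1],None,fx=3.5,fy=3.5))
```

```text
[0.47525559 0.02572226 0.10805001] 0.0016001978668032698 [ 0.84959624  0.02194978 -0.69995854] [[-1.e-04  1.e+00 -7.e-04]
 [ 1.e+00  1.e-04 -3.e-04]
 [-3.e-04 -7.e-04 -1.e+00]]
```

View pics/wrist1.png

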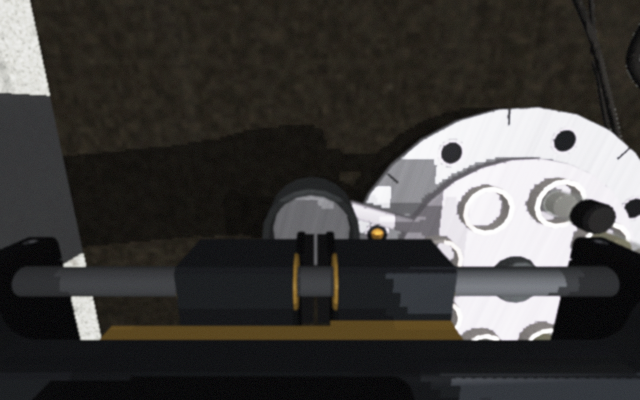

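View pics/side1_c.png

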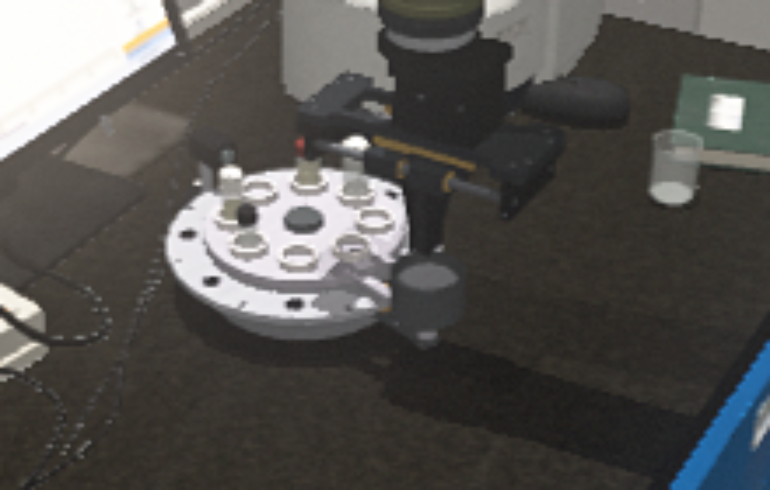

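The side view shows the shut fingertips over the collar mouth at about (425,250) in the crop, as the projection predicts. The gripper stays above the vial caps. I'll enter the collar, slightly toward the wall I'll push on, and feel for the pad.

>>> jog_arm(
  plan=[
    {"grip": 0, "slide": [-2.5, -3, 7], "delta_rot": [0, 0, 0]},
    {"grip": 0, "slide": [0, 0, 8], "delta_rot": [0, 0, 0]},
    {"grip": 0, "slide": [0, 0, 6], "delta_rot": [0, 0, 0]},
    {"grip": 0, "slide": [0, 0, 2], "delta_rot": [0, 0, 0]},
    {"grip": 0, "slide": [0, 0, 0], "delta_rot": [0, 0, 0]},
  ],
)

```text
time: 2.12
tool_pos: [0.4728, 0.0231, 0.0847]
orientation: [0.707, 0.707, 0.0, 0.001]
contact_force: [0.0, 0.1, 0.2]
opening: 0.0005
```

>>> jog_arm(
  plan=[
    {"grip": 0, "slide": [0, 0, 3], "delta_rot": [0, 0, 0]},
    {"grip": 0, "slide": [0, 0, 3], "delta_rot": [0, 0, 0]},
    {"grip": 0, "slide": [0, 0, 2], "delta_rot": [0, 0, 0]},
    {"grip": 0, "slide": [0, 0, 0], "delta_rot": [0, 0, 0]},
  ],
)

```text
time: 2.62
tool_pos: [0.4732, 0.0232, 0.0774]
orientation: [0.707, 0.707, 0.001, 0.001]
contact_force: [-0.8, -0.3, 4.7]
opening: 0.0004
```

The pad is touched at about z = 0.078, with 4.7 N matching the spring's preload. I'll press it in.

>>> jog_arm(
  plan=[
    {"grip": 0, "slide": [0, 0, 4], "delta_rot": [0, 0, 0]},
    {"grip": 0, "slide": [0, 0, 4], "delta_rot": [0, 0, 0]},
    {"grip": 0, "slide": [0, 0, 2.5], "delta_rot": [0, 0, 0]},
    {"grip": 0, "slide": [0, 0, 0.5], "delta_rot": [0, 0, 0]},
  ],
)

```text
time: 3.12
tool_pos: [0.4734, 0.0237, 0.0681]
orientation: [0.707, 0.707, 0.001, 0.001]
contact_force: [-3.1, -0.3, 5.9]
opening: 0.0002
```

>>> jog_arm(
  plan=[
    {"grip": 0, "slide": [0, 0, 1.5], "delta_rot": [0, 0, 0]},
    {"grip": 0, "slide": [0, 0, 1], "delta_rot": [0, 0, 0]},
    {"grip": 0, "slide": [0, 0, 0.3], "delta_rot": [0, 0, 0]},
  ],
)

```text
time: 3.5
tool_pos: [0.4736, 0.0243, 0.0675]
orientation: [0.707, 0.707, 0.001, 0.001]
contact_force: [-2.5, 0.8, 7.5]
opening: 0.0005
```

>>> jog_arm(
  plan=[
    {"grip": 0, "slide": [-1, 0, 2.5], "delta_rot": [0, 0, 0]},
    {"grip": 0, "slide": [-1, 0, 2.5], "delta_rot": [0, 0, 0]},
    {"grip": 0, "slide": [0, 0, 1.5], "delta_rot": [0, 0, 0]},
  ],
)

```text
time: 3.88
tool_pos: [0.4739, 0.0251, 0.0672]
orientation: [0.707, 0.707, 0.002, -0.001]
contact_force: [-4.6, 1.0, 10.7]
opening: 0.0003
```

10.7 N at z ≈ 0.067 means the plunger is at its stop, so the pin is free. Holding it down, I start along the arc.

>>> jog_arm(
  plan=[
    {"grip": 0, "slide": [-5, -1.5, 2], "delta_rot": [0, 0, 0]},
    {"grip": 0, "slide": [-5, -1.5, 2], "delta_rot": [0, 0, 0]},
    {"grip": 0, "slide": [-5, -1.5, 2], "delta_rot": [0, 0, 0]},
    {"grip": 0, "slide": [-5, -1, 2], "delta_rot": [0, 0, 0]},
  ],
)

```text
time: 4.38
tool_pos: [0.4718, 0.0096, 0.067]
orientation: [0.706, 0.708, 0.006, -0.0]
contact_force: [-5.2, 2.1, 16.1]
opening: 0.0004
```

Run:
```python
from h import *
o,im=snap('side','side2');print(o['tool_pos'],o['contact_force'])
cv2.imwrite('pics/side2_c.png',cv2.resize(im['pixels'][130:270,230:450,::-1],None,fx=3.5,fy=3.5))
```

```text
[0.47178577 0.00964072 0.06704532] [-5.2139571   2.08544335 16.10411821]
```

View pics/side2_c.png

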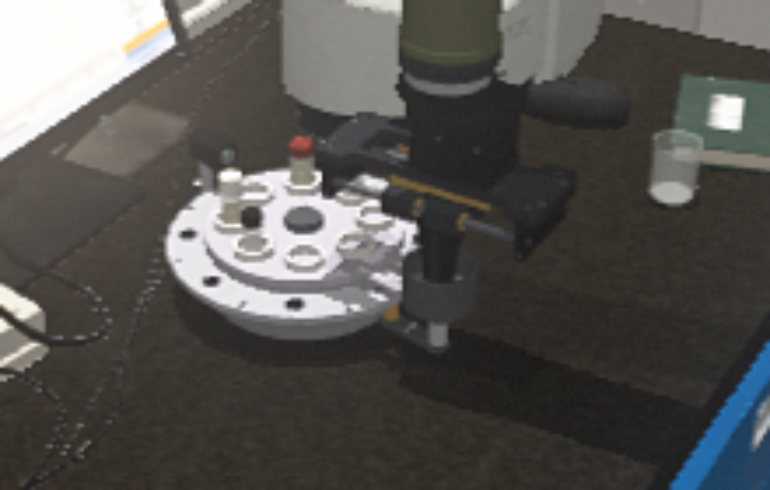

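Run:
```python
from h import *
o,im=pickle.load(open('pics/side2.pkl','rb'))
a=cv2.resize(im['pixels'][160:220,280:380,::-1],None,fx=8,fy=8,interpolation=cv2.INTER_CUBIC)
cv2.imwrite('pics/z2.png',a)
o,im=snap('scene','scene2')
a=cv2.resize(im['pixels'][160:235,270:390,::-1],None,fx=6.5,fy=6.5,interpolation=cv2.INTER_CUBIC)
cv2.imwrite('pics/z2s.png',a)
```

```text
(no output)
```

View pics/z2.png

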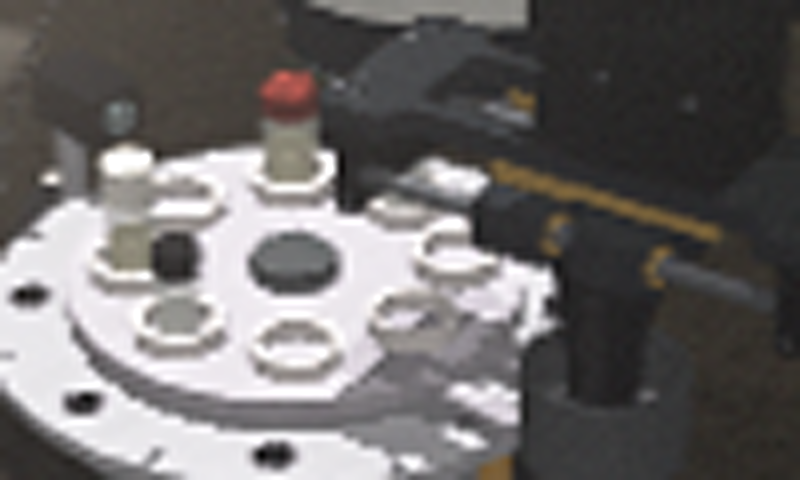

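View pics/z2s.png

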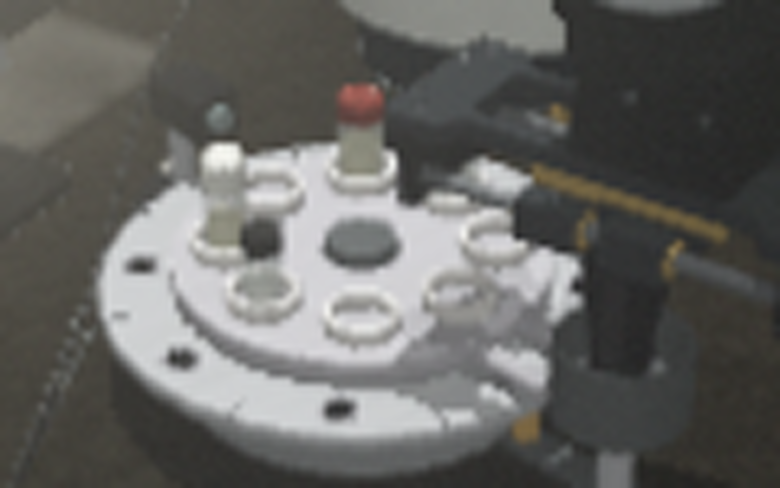

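Run:
```python
from h import *
c=np.array([.617,-.0164])
w=pickle.load(open('pics/wrist0.pkl','rb'));s0=pickle.load(open('pics/side0.pkl','rb'));s=pickle.load(open('pics/side2.pkl','rb'))
a0=np.radians(163.6)
# pocket at 60mm: which angles? pockets seen in wrist0
for u,v in [(253,150),(298,147),(340,181),(341,217),(311,249),(267,253),(235,229),(226,186)]:
    p=ray(*w,u,v,.066)[:2]-c; print((u,v),np.hypot(*p).round(4),np.degrees(np.arctan2(*p[::-1])).round(1))
for d in (0,6):
  for k in (-74+0,-74-45):
    pass
def P(r,deg,z): return [c[0]+r*np.cos(np.radians(deg)),c[1]+r*np.sin(np.radians(deg)),z]
for deg in (-61,-106):
  for z in (.066,.118):
    print(deg,z,proj(*s0,P(.06,deg,z)), 'now zoom',(proj(*s,P(.06,deg+6,z))-[280,160])*8)
T=s[0]['tool_pos']
for dx in (-.095,.095):
  for dy in (-.0375,.0375):print('body',dx,dy,(proj(*s,T+[dx,dy,.07])-[280,160])*8)
```

```text
(253, 150) 0.0596 118.2
(298, 147) 0.0576 74.0
(340, 181) 0.0615 20.5
(341, 217) 0.0617 -15.5
(311, 249) 0.0596 -61.7
(267, 253) 0.0602 -108.2
(235, 229) 0.0593 -149.8
(226, 186) 0.0595 164.1
-61 0.066 [317.34593152 182.04824688] now zoom [282.44802436 176.55844376]
-61 0.118 [316.9915125  167.21796192] now zoom [279.27704622  57.93607378]
-106 0.066 [330.88980037 185.23460894] now zoom [395.32944682 195.96106952]
-106 0.118 [330.8132978  170.27632507] now zoom [394.47390207  76.51029478]
body -0.095 -0.0375 [909.5630172  259.52185687]
body -0.095 0.0375 [808.92839088 367.15814833]
body 0.095 -0.0375 [419.34537487 113.86488159]
body 0.095 0.0375 [305.4483676  207.72936465]
```

Run:
```python
from h import *
c=np.array([.617,-.0164])
s=pickle.load(open('pics/side2.pkl','rb'))
for uv in [(440,180),(480,180),(420,165)]:
  for z in (.048,.062):
    p=ray(*s,280+uv[0]/8,160+uv[1]/8,z)[:2]-c;print(uv,z,np.hypot(*p).round(3),np.degrees(np.arctan2(*p[::-1])).round(0))
snap('wrist','wrist2')
```

```text
(440, 180) 0.048 0.104 -92.0
(440, 180) 0.062 0.085 -100.0
(480, 180) 0.048 0.113 -99.0
(480, 180) 0.062 0.096 -107.0
(420, 165) 0.048 0.11 -85.0
(420, 165) 0.062 0.09 -92.0
```

View pics/wrist2.png

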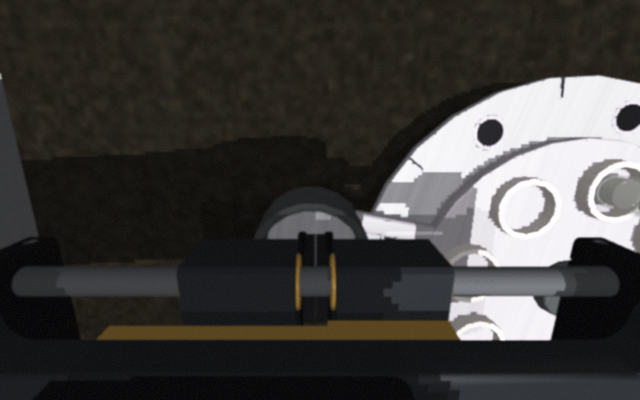

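The white blob at (440,180) lies on the index plate when its ray is cast, and the vials still stand. The body's end is more than 25 mm from the nearest vial. I'll continue the arc with less downward push.

>>> jog_arm(
  plan=[
    {"grip": 0, "slide": [-5, -1, 1], "delta_rot": [0, 0, 0]},
    {"grip": 0, "slide": [-5, -1, 1], "delta_rot": [0, 0, 0]},
    {"grip": 0, "slide": [-5, -1, 1], "delta_rot": [0, 0, 0]},
    {"grip": 0, "slide": [-5, 0, 1], "delta_rot": [0, 0, 0]},
  ],
)

```text
time: 5.03
tool_pos: [0.4715, -0.0091, 0.0672]
orientation: [0.705, 0.709, 0.009, 0.001]
contact_force: [-4.1, 0.7, 10.3]
opening: 0.0004
```

Run:
```python
from h import *
o,im=snap('side','side3');print(o['tool_pos'],o['contact_force'])
cv2.imwrite('pics/side3_c.png',cv2.resize(im['pixels'][130:270,230:450,::-1],None,fx=3.5,fy=3.5))
snap('wrist','wrist3')
```

```text
[ 0.47146144 -0.00912075  0.06720308] [-4.12391765  0.73886959 10.27628562]
```

View pics/side3_c.png

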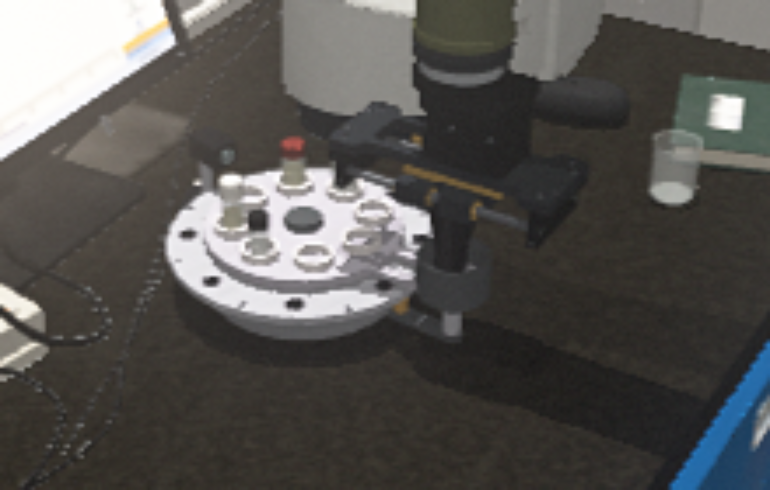

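View pics/wrist3.png

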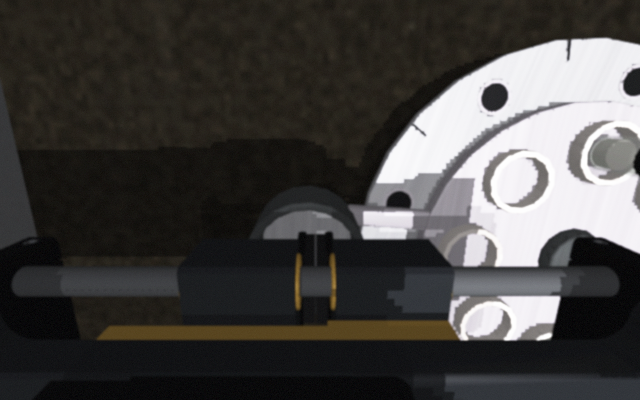

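The starting hole now shows behind the arm at wrist pixel (398,200), so the table has turned about 12°. I'll go a bit further pressed, then ease off so the pin rides under the plate.

>>> jog_arm(
  plan=[
    {"grip": 0, "slide": [-5.5, -0.5, 1], "delta_rot": [0, 0, 0]},
    {"grip": 0, "slide": [-5.5, 0, 1], "delta_rot": [0, 0, 0]},
    {"grip": 0, "slide": [-5.5, 0, 1], "delta_rot": [0, 0, 0]},
    {"grip": 0, "slide": [-5.5, 0.5, 1], "delta_rot": [0, 0, 0]},
    {"grip": 0, "slide": [0, 0, 0], "delta_rot": [0, 0, 0]},
  ],
)

```text
time: 5.75
tool_pos: [0.4742, -0.0318, 0.068]
orientation: [0.705, 0.709, 0.011, 0.003]
contact_force: [-3.2, -0.4, 7.0]
opening: 0.0002
```

Run:
```python
from h import *
o,im=snap('wrist','wrist4');print(o['tool_pos'],o['contact_force'])
```

```text
[ 0.47424737 -0.03182213  0.06795143] [-3.17888899 -0.43557913  7.00613659]
```

View pics/wrist4.png

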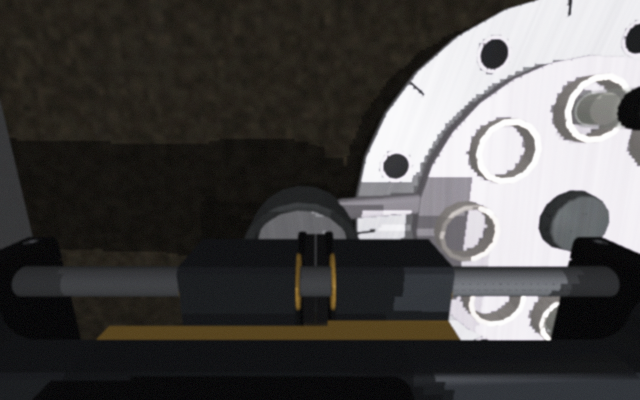

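A plate tick mark (wrist px (365,232)) sits between the rails, so the table is near mid-way. I'll lift the tip clear of the pad but keep it inside the collar.

>>> jog_arm(
  plan=[
    {"grip": 0, "slide": [0, 0, -7], "delta_rot": [0, 0, 0]},
    {"grip": 0, "slide": [0, 0, -5], "delta_rot": [0, 0, 0]},
    {"grip": 0, "slide": [0, 0, 0], "delta_rot": [0, 0, 0]},
  ],
)

```text
time: 6.18
tool_pos: [0.4745, -0.0319, 0.0806]
orientation: [0.705, 0.709, 0.011, 0.004]
contact_force: [1.3, -0.2, -0.3]
opening: -0.0001
```

Force is zero again, so the tip is off the pad. I'll push on the collar's inner wall in small steps.

>>> jog_arm(
  plan=[
    {"grip": 0, "slide": [-4, 0.4, 0], "delta_rot": [0, 0, 0]},
    {"grip": 0, "slide": [-4, 0.5, 0], "delta_rot": [0, 0, 0]},
    {"grip": 0, "slide": [-4, 0.6, 0], "delta_rot": [0, 0, 0]},
    {"grip": 0, "slide": [-4, 0.8, 0], "delta_rot": [0, 0, 0]},
    {"grip": 0, "slide": [-3.5, 1, 0], "delta_rot": [0, 0, 0]},
    {"grip": 0, "slide": [-3.5, 1, 0], "delta_rot": [0, 0, 0]},
  ],
)

```text
time: 6.92
tool_pos: [0.4793, -0.0535, 0.0799]
orientation: [0.705, 0.71, 0.012, 0.002]
contact_force: [-0.1, 3.6, 0.8]
opening: 0.0004
```

Run:
```python
from h import *
o,im=snap('wrist','wrist5');print(o['tool_pos'],o['contact_force'])
```

```text
[ 0.47931806 -0.05349194  0.07992212] [-0.10656877  3.59513109  0.81886015]
```

View pics/wrist5.png

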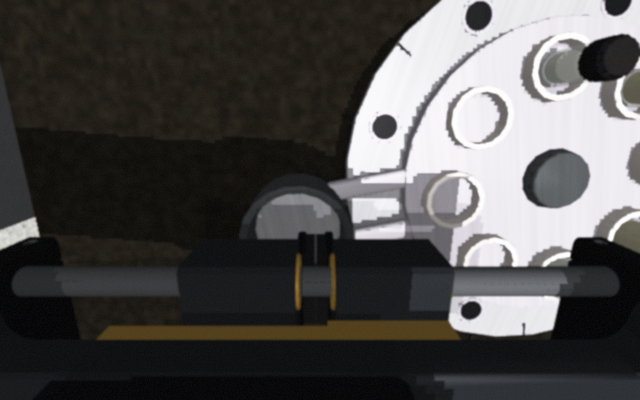

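The finger is now on the wall (3.6 N in +y) and the table is at about 27°. The tip has sagged a little, so I'll raise it slightly as I continue.

>>> jog_arm(
  plan=[
    {"grip": 0, "slide": [-4, 1.2, -1], "delta_rot": [0, 0, 0]},
    {"grip": 0, "slide": [-4, 1.3, -0.6], "delta_rot": [0, 0, 0]},
    {"grip": 0, "slide": [-4, 1.5, -0.4], "delta_rot": [0, 0, 0]},
    {"grip": 0, "slide": [-4, 1.6, -0.2], "delta_rot": [0, 0, 0]},
    {"grip": 0, "slide": [-4, 1.7, -0.2], "delta_rot": [0, 0, 0]},
  ],
)

```text
time: 7.6
tool_pos: [0.4859, -0.075, 0.0813]
orientation: [0.705, 0.71, 0.011, 0.001]
contact_force: [0.1, 2.6, 0.2]
opening: 0.0006
```

>>> jog_arm(
  plan=[
    {"grip": 0, "slide": [-2.8, 1.2, -0.2], "delta_rot": [0, 0, 0]},
    {"grip": 0, "slide": [-2.8, 1.2, -0.2], "delta_rot": [0, 0, 0]},
    {"grip": 0, "slide": [-2.8, 1.3, -0.2], "delta_rot": [0, 0, 0]},
    {"grip": 0, "slide": [-2.8, 1.3, -0.2], "delta_rot": [0, 0, 0]},
  ],
)

```text
time: 8.1
tool_pos: [0.4913, -0.0882, 0.0821]
orientation: [0.705, 0.709, 0.011, 0.002]
contact_force: [0.3, 0.7, 0.2]
opening: 0.0003
```

Run:
```python
from h import *
o,im=snap('wrist','wrist6');print(o['tool_pos'],o['contact_force'])
o,im=snap('side','side6')
cv2.imwrite('pics/side6_c.png',cv2.resize(im['pixels'][130:270,230:450,::-1],None,fx=3.5,fy=3.5))
```

```text
[ 0.49128839 -0.08816924  0.08214309] [0.30230346 0.66997591 0.23075953]
```

View pics/wrist6.png

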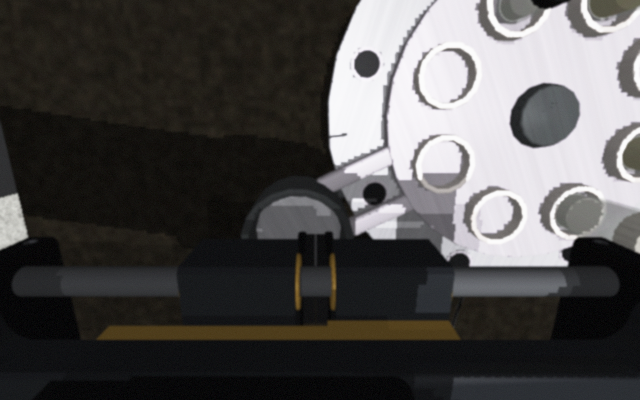

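View pics/side6_c.png

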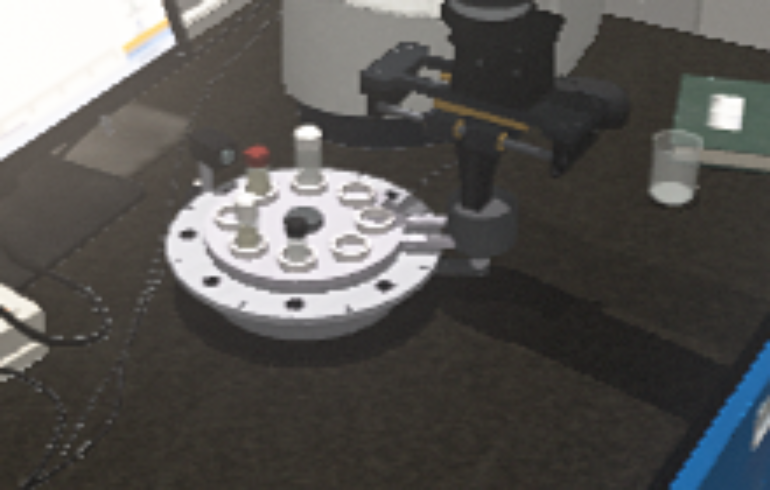

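The next hole is visible, still dark, between the rails at wrist px (375,193), so the pin isn't in yet. The vials all stand. I'll creep on.

>>> jog_arm(
  plan=[
    {"grip": 0, "slide": [-2.3, 1.2, -0.1], "delta_rot": [0, 0, 0]},
    {"grip": 0, "slide": [-2.3, 1.2, -0.1], "delta_rot": [0, 0, 0]},
    {"grip": 0, "slide": [-2.3, 1.2, -0.1], "delta_rot": [0, 0, 0]},
  ],
)

```text
time: 8.57
tool_pos: [0.4954, -0.0965, 0.0828]
orientation: [0.705, 0.709, 0.011, 0.003]
contact_force: [0.4, -0.4, -0.4]
opening: 0.0004
```

Run:
```python
from h import *
o,im=snap('wrist','wrist7');print(o['tool_pos'],o['contact_force'])
cv2.imwrite('pics/w7.png',cv2.resize(im['pixels'][120:270,220:420,::-1],None,fx=4,fy=4,interpolation=cv2.INTER_CUBIC))
```

```text
[ 0.49539538 -0.09650007  0.08276803] [ 0.41577274 -0.39697735 -0.35903616]
```

View pics/w7.png

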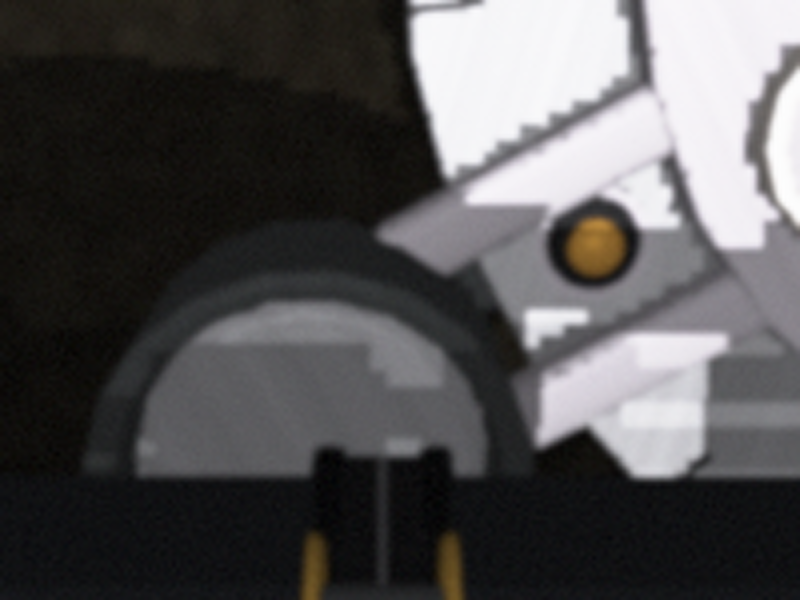

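The brass tip has sprung up into the next hole (crop px (595,245)) and the forces are near zero. I'll back off the wall and withdraw straight up.

>>> jog_arm(
  plan=[
    {"grip": 0, "slide": [3, -1.5, -1], "delta_rot": [0, 0, 0]},
    {"grip": 0, "slide": [0, 0, -8], "delta_rot": [0, 0, 0]},
    {"grip": 0, "slide": [0, 0, -25], "delta_rot": [0, 0, 0]},
    {"grip": 0, "slide": [0, 0, -50], "delta_rot": [0, 0, 0]},
    {"grip": 0, "slide": [0, 0, -50], "delta_rot": [0, 0, 0]},
    {"grip": 0, "slide": [0, 0, -10], "delta_rot": [0, 0, 0]},
    {"grip": 0, "slide": [0, 0, 0], "delta_rot": [0, 0, 0]},
    {"grip": 0, "slide": [0, 0, 0], "delta_rot": [0, 0, 0]},
  ],
)

```text
time: 9.62
tool_pos: [0.49, -0.0946, 0.2319]
orientation: [0.705, 0.709, 0.01, 0.002]
contact_force: [0.1, 0.4, -0.4]
opening: 0.0002
```

Run:
```python
from h import *
o,im=snap('wrist','wrist8');print(o['tool_pos'],o['contact_force'],o['time'])
o,im=snap('side','side8')
cv2.imwrite('pics/side8_c.png',cv2.resize(im['pixels'][130:270,230:450,::-1],None,fx=3.5,fy=3.5))
```

```text
[ 0.4899582  -0.09462428  0.23188017] [ 0.09427183  0.42513433 -0.40242929] 9.625
```

View pics/wrist8.png

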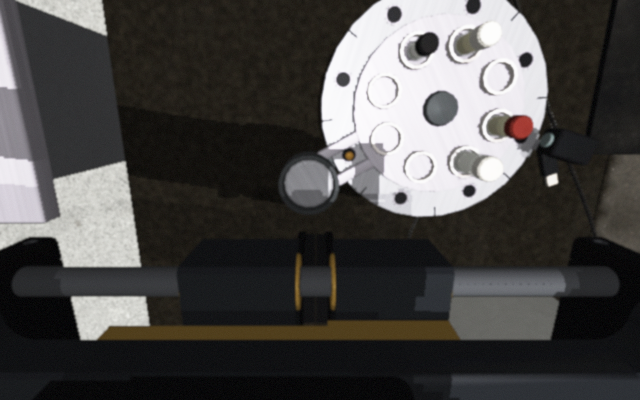

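View pics/side8_c.png

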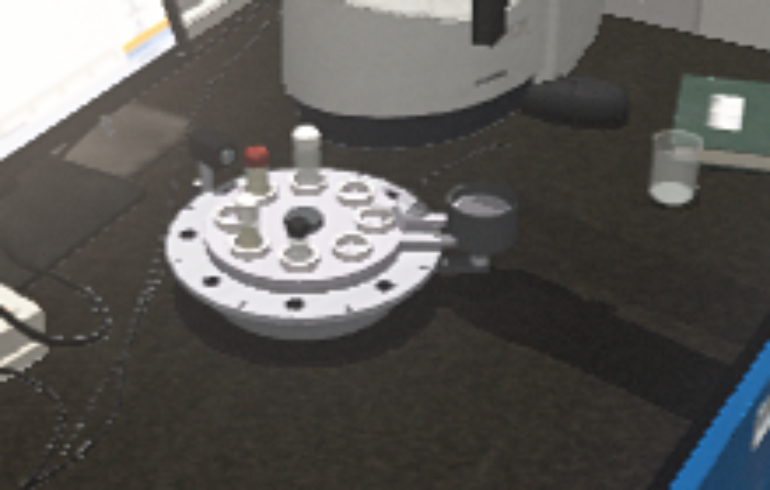

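All vials stand, the red cap is at the eye, and the pad is back near the rim. I'll check the angle and the plunger numerically.

Run:
```python
from h import *
c=np.array([.617,-.0164])
w=pickle.load(open('pics/wrist8.pkl','rb'));s=pickle.load(open('pics/side8.pkl','rb'))
g=w[1]['pixels'].astype(int); m=(g[:,:,0]-g[:,:,2]>35); m[:140]=0;m[170:]=0;m[:,:335]=0;m[:,362:]=0
v,u=np.nonzero(m);print(len(u),u.mean(),v.mean())
t=ray(*w,u.mean(),v.mean(),.05)[:2]-c;print('tip',np.hypot(*t),np.degrees(np.arctan2(*t[::-1]))-163.6)
t=ray(*w,309,183,.088)[:2]-c;print('rim',np.hypot(*t),np.degrees(np.arctan2(*t[::-1]))-163.6)
for n,sl in (('wrist8',np.s_[140:230,260:380]),('wrist0',np.s_[110:210,75:225])):
  q=pickle.load(open(f'pics/{n}.pkl','rb'))
  cv2.imwrite(f'pics/{n}_z.png',cv2.resize(q[1]['pixels'][sl][:,:,::-1],None,fx=5,fy=5,interpolation=cv2.INTER_CUBIC))
```

```text
63 348.95238095238096 155.22222222222223
tip 0.10008085521056022 -314.59780890903835
rim 0.14813036103209481 -315.01941356309504
```

View pics/wrist8_z.png

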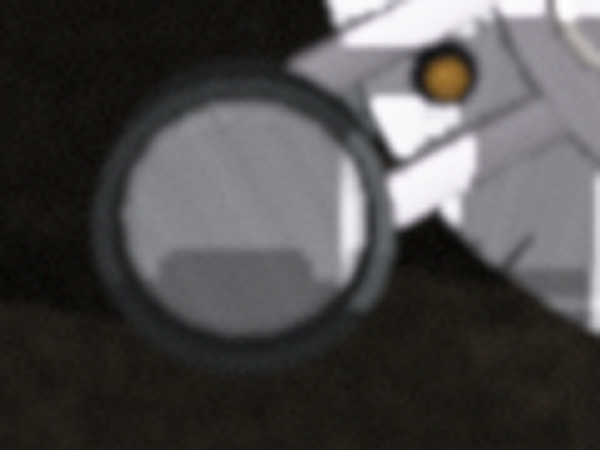

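```bash
python3 -c "
from cell import bot
print(bot.sign_off())"
```

```text
the job is handed in; nothing more can be done
None
```

The table is one hole on, counter-clockwise, and locked again. I handed the job in at about 9.7 s on the robot's clock (limit 38 s).

**What I did:** With the fingers shut and gripping nothing, I pressed the pad to its stop inside the collar. The pressed pad's friction on the fingertips carried the table about the first 20°. I then let the plunger ride under the plate and pushed the collar's inner wall in small steps until the pin sprang into the next hole. I finished with the fingers straight up, about 140 mm above the collar rim.

**Last checks:**
- **Angle:** the table turned 45.4° measured at the brass tip and 45.0° at the collar. The difference is within the play and the measuring error.
- **Plunger:** the brass tip shows in the new hole at a 100 mm radius, as it did at the start. I judged "fully out" from the pictures and did not measure its height.
- **Vials:** all four stand in their pockets, and the dark red cap is now at the eye.
- **Bystanders:** I only moved around the collar. The beaker is in its place in the last picture; the pot and bottle fall outside that crop, so I did not recheck them.
- **Force:** the largest reading was about 16 N, while pressing the pad. The final readings were near zero (noise).

Nothing else failed or disagreed.

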